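# Set the telescoping hold-down of a bottle coding stand onto its bottle

### The job

Set the telescoping hold-down of the coding stand onto the pill bottle in its nest: twist the handle on top anticlockwise to its stop to unlock the sliding tube, slide the tube down by the handle until its sprung pad presses on the bottle's cap with a light 9 N (give or take 3; never as much as 20 N), and, keeping that press, twist the handle back clockwise to its stop so that the tube stays locked and pressing when you let go. Leave the bottle in its nest and the other things on the bench as they are.

Things in the scene. Friction and masses are not known exactly. Their poses are not given: they have to be found in the camera images.
- handle_grip (a point): Centre of the black bar handle on top of the telescoping tube: 64 mm long (x), 22 mm wide (y), 28 mm tall; pinched across the 22 mm from above. z points up along the tube. It turns about this axis and slides with the tube. Under the bar: a hub 22 mm wide, 6 mm tall, then the bare 20 mm tube. With the pad on the bottle the bar's underside stays 17 mm or more above the mouth of the outer tube.
- lock_handle (a joint): Turn of the handle in rad, anticlockwise positive seen from above: 0 = locked stop, 1.4 = unlocked stop; starts within 0.12 of locked. The brake in the tube grips more and more from about 1.0 down to 0, where it holds the tube against more than 20 N; above 1.0 the tube is free. Turning takes about 0.1 to 0.2 N m; the handle stays where it is left.
- hold_down: The telescoping inner tube, with handle and sprung pad; 0.25 kg. Origin: centre of the pad's underside while the pad is not pressed; z up. It slides 40 mm straight down from its top stop (origin 140 mm above the bench) and starts 0 to 14 mm below that. Unlocked, its drag (2.8 N) just carries its weight: it stays where it is put, and the pad presses with about what the hand pushes down with.
- bottle: The white pill bottle, loose in the nest under the pad: 52 mm wide, about 0.12 kg, origin at the centre of its underside, z up. Its screw cap (41 mm wide, flat top) has been run on by hand, so its top may be anywhere from 89 to 97 mm above the underside. The pad (rubber disc 34 mm wide, 8 mm thick) gives 1 mm for each 10 N, 5 mm at most. Neither bottle nor cap moves under a light press.
- coding_stand: Fixed stand: base plate 240 x 230 x 15 mm (origin under its centre, on the tube's axis; x along the 240 mm, away from the robot), ring nest in the middle (floor 18, rim 28 mm above the bench), two 16 mm posts 78 mm to each side (y), a 36 mm wide bridge (top at 212 mm) with the upright 32 mm outer tube (mouth at 228 mm, collar 40 mm wide). A print head (top at 101 mm) stands on the robot's side.
- bottle_b: Bystander: pill bottle like the other, standing on the bench; origin under its centre.
- bottle_c: Bystander: another such pill bottle.
- bottle_d: Bystander: another such pill bottle.
- spanner_a: Bystander: combination spanner, 170 mm, lying flat.
- spanner_b: Bystander: combination spanner, 140 mm, lying flat.
- label_roll: Bystander: roll of paper labels, 90 mm diameter, 30 mm high, lying flat.
- spare_cap: Bystander: spare screw cap, 41 mm diameter, 19 mm high, on the stand's base plate beyond the bottle.
- hex_key: Bystander: small hexagon key, 75 mm, on the stand's base plate beyond the bottle.
Not all that is in view belongs to the job. What is shaped like the bottle but turquoise or yellow is not meant.

How it is judged:
By the outcome, as a careful person would: the job done as asked, in the order asked, and still so for the second after the job is handed in, with the robot touching nothing.
It also fails if it takes over 51 s, if anything falls off the work surface, if the arm or the gripper's body presses on something with over 40 N, if the wrist force passes 120 N, or if a joint passes its speed limit or range.

### The arm

A 6-joint arm with a two-finger parallel gripper is mounted at the origin on the work surface. World frame = base frame: x ahead of the robot, y to its left, z up, the work surface at z = 0. Lengths are in m, angles in rad, forces in N, time in s.
With the tool pointing down it reaches from about 0.35 to 0.975 m from the base axis. Payload 4.9 kg.
Tool frame: the origin (TCP) lies on the front face of the gripper's body, between the roots of the fingers; the fingertips stand ctrl.finger_overhang ahead of it and the grasp point (between the pads) lies 54 mm ahead of it (ctrl.finger_overhang is the distance from the TCP to the fingertips, in m); z points along the fingers, y is the line along which they close (so a half turn about z gives the same grasp; the last joint's range is limited). The gripper opens to 85 mm and grips with 20 to 120 N. Pads are 22 mm wide; open, the fingers measure 114 mm over their backs; the gripper's body (76 mm by 85 mm) begins 54 mm behind the grasp point. The pads swing forward as they close: fully open they stand 13 mm farther back than shut.
Start: joints at [1.025, 0.053, 1.613, -0, 1.476, -0.119], TCP at [0.259, 0.569, 0.304] pointing down, gripper open.
Joint ranges: [-3.01, 3.01], [-1.01, 2.22], [0.06, 2.58], [-1.02, 4.17], [0.09, 2.62], [-3.14, 3.14]. Speed limits (rad/s): [2.57, 2.57, 3.14, 3.14, 3.14, 3.14].

### API

Orientations are given as a rotation vector (axis times angle).
In Python, from station import ctrl, vision gives the robot as it stands. The module is installed in compiled form; this text tells all that it offers.
- The arm moves only by the tool drive_tool, never from a script. Its argument "rows" is a list of rows, each a list of 2 entries, a list of its own where there are three numbers: the shift along the tool's x, y, z in m, then the turn about the tool's z in rad. A call has 1 to 10 rows; each row shifts and turns the commanded pose from where the row before left it, along the tool's axes as they then stand; what a row does not reach is not made up. A row lasts 1/10 s, in which the tool goes at most 50 mm and 8.59 degrees, less where a joint would pass 70% of its speed; a pose out of reach is approached as far as the arm can. A call with a gripper value outside its range is refused whole. "jaw" is the closure, from 0 (fully open) to 1 (shut), set as the call begins (left out, the last holds). The fingers move at their own pace and stop on an object; "grip_force" is the grip in N (left out, the last holds). Time passes only in rows, so rows that do not move let the fingers close. It gives the time, the measured TCP pose, the force, the opening and the grip force at its end, in the units of the state.
- ctrl.get_obs(): the state, without advancing time (a new reading comes with each control period).
- vision.get_image(name): name is "side" or "top"; returns a dict with "image" (400x640x3 uint8, blue, green, red), "vertical_fov" (degrees; the focal length in pixels is half the picture's height over the tangent of half this angle, whatever the lens; pixels are square), "cx", "cy" (the principal point, pixels), "dist_coeffs" ([k1, k2, p1, p2, k3] as OpenCV has them; the pictures are not rectified), "R" (3x3) and "t" (3): a world point X has camera coordinates R X + t. Camera axes: x right, y down, z forward; pixel columns grow to the right and rows downward; lengths in m; the calibration is good to about 2 mm. A picture is of the moment at which its call begins. There is no depth.
- ctrl.finish_job(): hands the job in; it is judged then, once.
The state is a dict: "t": time; "q": joint angles; "dq": joint speeds; "effort": joint torques, N m; "tool_pos": TCP position; "tool_rot": TCP orientation; "contact_force": force on the tool from outside, world axes, zero at the start; "wrist_torque": the same for the moment, N m; "opening": finger opening in m; "grip_force": force on a finger pad.
Only numpy, scipy, OpenCV 4.12 (cv2) and the standard library are available. Lean on these libraries where they do the work, as an engineer would, in place of code of your own. Each camera call takes 0.05 s, during which the arm holds its last target. There are 200 camera calls.

## Working session

There is one attempt and no reset: what is moved stays moved. The work goes in short steps, Python scripts to look and compute and a tool call to move; the robot and the scene stay as the last step left them, time stands still between calls to the robot, and variables do not carry over. Pictures are saved under pics/ and viewed, at most 10 in all, crops included, and the job is handed in when it is done.

Besides the shell and the picture viewer there is one more tool, called after "Call:" by a JSON object that holds its "api" and its "payload". drive_tool: Moves the arm, as the interface text tells. Its arguments: {"type":"object","properties":{"rows":{"type":"array","items":{"type":"array"}},"jaw":{"type":"number"},"grip_force":{"type":"number"}},"required":["rows"]}

```bash
mkdir -p pics
cat > h.py <<'E'
import numpy as np,cv2
from station import ctrl,vision
def cam(n):
    d=vision.get_image(n); im=d["image"]; f=im.shape[0]/2/np.tan(np.radians(d["vertical_fov"])/2)
    d["K"]=np.array([[f,0,d["cx"]],[0,f,d["cy"]],[0,0,1]]); d["R"]=np.array(d["R"]); d["t"]=np.array(d["t"]); d["D"]=np.array(d["dist_coeffs"],float); return d
def ray(d,u,v):
    p=cv2.undistortPoints(np.array([[[u,v]]],float),d["K"],d["D"])[0,0]
    return -d["R"].T@d["t"], d["R"].T@np.array([p[0],p[1],1])
def onz(d,u,v,z):
    o,r=ray(d,u,v); return o+r*(z-o[2])/r[2]
def proj(d,X):
    return cv2.projectPoints(np.array(X,float).reshape(-1,1,3),cv2.Rodrigues(d["R"])[0],d["t"],d["K"],d["D"])[0][:,0]
E
python3 - <<'E'
from h import *
for n in("side","top"):
    d=cam(n); cv2.imwrite(f"pics/{n}0.png",d["image"]); print(n,-d["R"].T@d["t"],d["R"][2],d["K"][0,0])
o=ctrl.get_obs(); print(o); print(ctrl.finger_overhang)
E
```

```text
side [ 0.34737886 -0.98404399  0.84396701] [ 0.15817112  0.81140502 -0.56267556] 419.99367250674146
top [ 0.37268864 -0.04393459  1.46732167] [ 0.11665705  0.00172387 -0.99317076] 448.18307455042316
{'t': 0.1, 'q': array([ 1.02496207e+00,  5.33037495e-02,  1.61414171e+00, -1.46498505e-05,
        1.47599643e+00, -1.18981257e-01]), 'dq': array([ 0.00123411, -0.00100218, -0.00280823, -0.00057199,  0.00105777,
       -0.00091973]), 'effort': array([ 4.60406427e-04, -3.94899201e+01, -3.71366107e+01, -1.65447309e-04,
        3.82262937e-03,  1.72535420e-05]), 'tool_pos': array([0.25852565, 0.56856026, 0.30278678]), 'tool_rot': array([-6.65293098e-01, -3.06973571e+00,  2.75271098e-03]), 'contact_force': array([-0.00236033,  0.7148607 ,  0.14956488]), 'wrist_torque': array([ 0.01767501, -0.02814594, -0.02219586]), 'grip_force': 0.0, 'opening': 0.08527334090597798}
0.0726
```

View pics/side0.png

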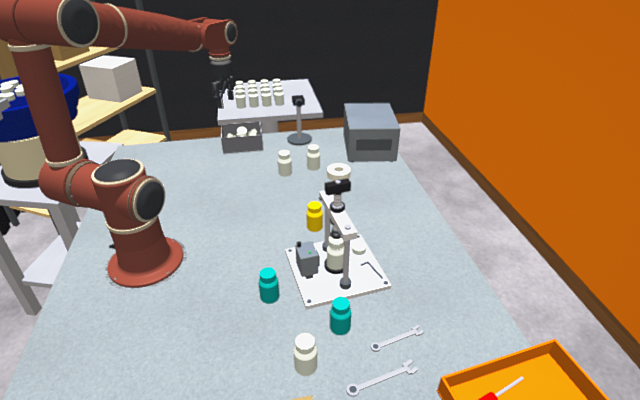

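View pics/top0.png

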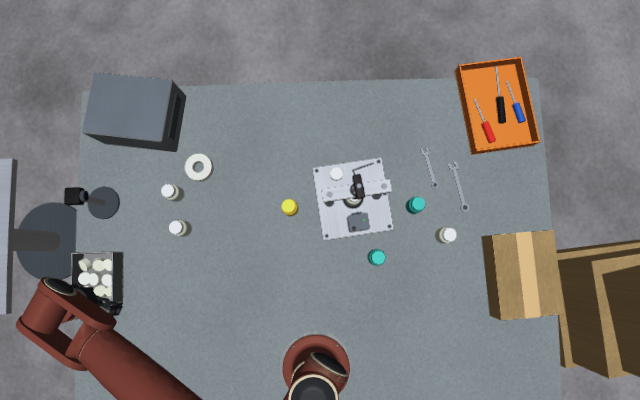

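Side view: the black bar handle is at about (338,187) on the bridge, with the bottle under it at (336,252). In the top view the handle is at (358,185). Lookalikes for the handle: the camera on its pole (298,100 side; 76,196 top), the grey print head (307,260 side; 358,221 top) and the black screwdriver (500,110 top). I choose the bar on the bridge. Lookalikes for the bottle: white ones at (305,355), (285,162) and (313,157) side, plus turquoise and yellow ones. The one in the nest is meant.

Run:
```python
from h import *
T,S=cam("top"),cam("side")
a=cv2.resize(T["image"][150:245,305:405],None,fx=4,fy=4,interpolation=cv2.INTER_CUBIC)
b=cv2.resize(S["image"][155:305,280:390],None,fx=3.6,fy=3.6,interpolation=cv2.INTER_CUBIC)[:540]
c=np.zeros((540,800,3),np.uint8); c[:380,:400]=a; c[:b.shape[0],400:400+b.shape[1]]=b; cv2.imwrite("pics/crop.png",c)
def blob(d,x0,x1,y0,y1,th=45):
    g=d["image"][y0:y1,x0:x1].max(2); m=(g<th).astype(np.uint8)
    n,l,s,ce=cv2.connectedComponentsWithStats(m)
    for i in range(1,n):
        if s[i,4]>25: 
            r=cv2.minAreaRect(np.argwhere(l==i)[:,::-1].astype(np.float32)); print(s[i]+[x0,y0,0,0,0],ce[i]+[x0,y0],r)
print("top");blob(T,345,372,165,215);print("side");blob(S,320,356,172,215)
for z in(.25,.28):print(onz(T,358,185,z))
# base plate by white-ish contour
h=cv2.cvtColor(T["image"],cv2.COLOR_BGR2HSV);m=((h[...,2]>165)&(h[...,1]<40)).astype(np.uint8);m[:150]=0;m[250:]=0;m[:,:305]=0;m[:,402:]=0
m=cv2.morphologyEx(m,cv2.MORPH_CLOSE,np.ones((9,9)))
cs=max(cv2.findContours(m,0,2)[0],key=cv2.contourArea);bx=cv2.boxPoints(cv2.minAreaRect(cs));print(bx)
P=np.array([onz(T,*p,.015) for p in bx]);print(P,P.mean(0),np.linalg.norm(P[0]-P[1]),np.linalg.norm(P[1]-P[2]))
```

```text
top
side
[326 183  24  11 192] [337.56770833 188.38541667] ((17.563589096069336, 16.271820068359375), (9.687898635864258, 23.370807647705078), 87.1375961303711)
[331 207  13   5  28] [336.89285714 209.53571429] ((17.0, 37.0), (4.0, 12.0), 90.0)
[ 0.54910174 -0.13655266  0.25      ]
[ 0.54475417 -0.13427016  0.28      ]
[[311.90955 167.06358]
 [386.38385 155.89244]
 [397.31293 228.75307]
 [322.83862 239.92421]]
[[ 0.64705622 -0.00500826  0.015     ]
 [ 0.67771095 -0.2519288   0.015     ]
 [ 0.43637516 -0.27683575  0.015     ]
 [ 0.40726739 -0.03443946  0.015     ]] [ 0.54210243 -0.14205307  0.015     ] 0.2488161240811556 0.2426176383048978
```

View pics/crop.png

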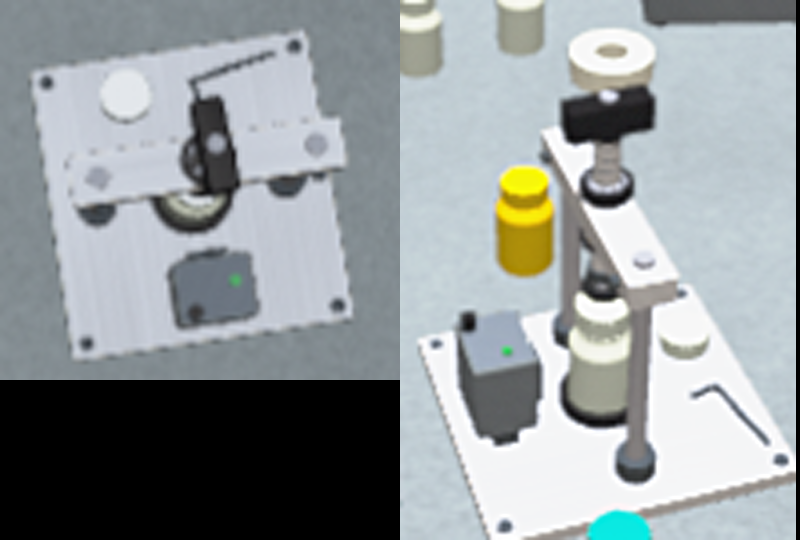

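The crop confirms the black bar. The silver spot at its centre is at about (359,186) in the top view and (337.8,182) in the side view. Plate screws are visible in the top crop.

Run:
```python
from h import *
from scipy.spatial.transform import Rotation as Ro
T,S=cam("top"),cam("side")
def tri(a,b):
    o1,r1=ray(T,*a);o2,r2=ray(S,*b);s=np.linalg.lstsq(np.c_[r1,-r2],o2-o1,rcond=None)[0]
    p,q=o1+s[0]*r1,o2+s[1]*r2;print("tri",(p+q)/2,np.linalg.norm(p-q));return (p+q)/2
c=lambda u,v:(305+u/4-.4,150+v/4-.4)
g=tri(c(216,144),(280+208/3.6-.4,155+97/3.6-.4))
B=np.array([onz(T,*c(*p),.016) for p in((46,83),(294,46),(338,305),(86,343))]);print(B,B.mean(0))
print("plate x dir",np.degrees(np.arctan2(*(B[0]+B[1]-B[2]-B[3])[1::-1])))
e=[onz(T,*c(*p),g[2]) for p in((205,97),(229,188))];print("bar dir",np.degrees(np.arctan2(*(e[0]-e[1])[1::-1])),np.linalg.norm(e[0]-e[1]))
R=Ro.from_rotvec(ctrl.get_obs()["tool_rot"]).as_matrix();print(R)
```

```text
tri [ 0.53984466 -0.13439536  0.29694596] 0.001617913967525653
[[ 0.6355038  -0.01853642  0.016     ]
 [ 0.66073842 -0.2236142   0.016     ]
 [ 0.4465224  -0.25039096  0.016     ]
 [ 0.42168522 -0.04538231  0.016     ]] [ 0.54111246 -0.13448097  0.016     ]
plate x dir 7.140612036383739
bar dir 12.54640614079195 0.06255703820564713
[[-9.10298464e-01  4.13952380e-01 -3.65014930e-04]
 [ 4.13952534e-01  9.10298250e-01 -6.28601331e-04]
 [ 7.20614351e-05 -7.23313682e-04 -9.99999736e-01]]
```

Call:
{"api": "drive_tool", "payload": {"rows": [[[0,0,-0.012],0.14],[[0,0,-0.012],0.14],[[0,0,-0.012],0.14],[[0,0,-0.012],0.14],[[0,0,-0.012],0.14],[[0,0,-0.012],0.14],[[0,0,-0.012],0.14],[[0,0,-0.012],0.14],[[0,0,-0.012],0.14],[[0,0,-0.012],0.14]], "jaw": 0, "grip_force": 60}}

```text
t: 1.3
tool_pos: [0.2587, 0.5689, 0.4243]
tool_rot: [2.492, 1.912, -0.0]
contact_force: [0.1, 0.3, 0.3]
opening: 0.0854
grip_force: 0.0
```

Call:
{"api": "drive_tool", "payload": {"rows": [[[0,0,0],0.14],[[0,0,0],0.14],[[0,0,0],0.14],[[0,0,0],0.14],[[0,0,0],0.14],[[0,0,0],0.14],[[0,0,0],0.14],[[0,0,0],0.12]]}}

```text
t: 2.1
tool_pos: [0.2587, 0.5689, 0.4238]
tool_rot: [3.124, 0.329, -0.0]
contact_force: [0.5, 1.0, -0.4]
opening: 0.0858
grip_force: 0.0
```

```bash
cat > go.py <<'E'
from h import *; import sys
from scipy.spatial.transform import Rotation as Ro
o=ctrl.get_obs();R=Ro.from_rotvec(o["tool_rot"]).as_matrix()
g=np.array([float(a) for a in sys.argv[1:4]])
print("t",o["t"],"pos",o["tool_pos"],"q",o["q"].round(3),"F",o["contact_force"],"open",o["opening"])
print("tool shift",R.T@(g-o["tool_pos"]),"y yaw deg",np.degrees(np.arctan2(R[1,1],R[0,1])))
E
python3 go.py .5405 -.1344 .42
```

```text
t 2.1 pos [0.25868079 0.56889374 0.4237505 ] q [ 1.025  0.01   1.46  -0.     1.672  2.386] F [ 0.53275886  1.04968008 -0.38095296] open 0.0858015238348012
tool shift [0.12936276 0.74653097 0.00387425] y yaw deg -77.99418940475944
```

Call:
{"api": "drive_tool", "payload": {"rows": [[[0.005,0.03,0],0],[[0.005,0.03,0],0],[[0.005,0.03,0],0],[[0.005,0.03,0],0],[[0.005,0.03,0],0],[[0.005,0.03,0],0],[[0.005,0.03,0],0],[[0.005,0.03,0],0],[[0.005,0.03,0],0],[[0.005,0.03,0],0]]}}

```text
t: 3.1
tool_pos: [0.3717, 0.2853, 0.424]
tool_rot: [-3.123, -0.337, -0.001]
contact_force: [-0.1, -0.6, -0.6]
opening: 0.0854
grip_force: 0.0
```

Call:
{"api": "drive_tool", "payload": {"rows": [[[0.005,0.03,0],0],[[0.005,0.03,0],0],[[0.005,0.03,0],0],[[0.005,0.03,0],0],[[0.005,0.03,0],0],[[0.005,0.03,0],0],[[0.005,0.03,0],0],[[0.005,0.03,0],0],[[0.005,0.03,0],0],[[0.005,0.03,0],0]]}}

```text
t: 4.1
tool_pos: [0.4845, 0.0028, 0.424]
tool_rot: [3.124, 0.337, 0.001]
contact_force: [1.0, -0.0, 0.7]
opening: 0.0851
grip_force: 0.0
```

```bash
python3 go.py .5405 -.1344 .42
```

```text
t 4.1 pos [0.48453379 0.00277791 0.42399012] q [-0.148 -0.331  1.763  0.     1.709  1.208] F [ 0.98302851 -0.03550608  0.72754867] open 0.08506672508490319
tool shift [0.02546224 0.14595048 0.00400602] y yaw deg -77.70205034142516
```

Call:
{"api": "drive_tool", "payload": {"rows": [[[0.005,0.029,0],0],[[0.005,0.029,0],0],[[0.005,0.029,0],0],[[0.005,0.029,0],0],[[0.005,0.029,0],0],[[0,0,0.01],0],[[0,0,0.01],0],[[0,0,0.01],0],[[0,0,0],0]]}}

```text
t: 5.0
tool_pos: [0.5388, -0.1312, 0.3913]
tool_rot: [-3.121, -0.338, 0.005]
contact_force: [-0.1, 0.4, 0.8]
opening: 0.085
grip_force: 0.0
```

```bash
python3 go.py .5405 -.1344 .34
python3 - <<'E'
from h import *
S,T=cam("side"),cam("top")
a=cv2.resize(S["image"][90:240,270:410],None,fx=3.5,fy=3.5,interpolation=2);b=cv2.resize(T["image"][150:240,300:400],None,fx=3,fy=3)
c=np.zeros((525,790,3),np.uint8);c[:,:490]=a;c[:270,490:790]=b;cv2.imwrite("pics/c2.png",c)
E
```

```text
t 5.0 pos [ 0.53882202 -0.13120281  0.39129785] q [-0.373 -0.15   1.665  0.     1.631  0.982] F [-0.05969246  0.44772378  0.80325608] open 0.08499379414609003
tool shift [0.00111842 0.00360248 0.05128624] y yaw deg -77.62816772961153
```

View pics/c2.png

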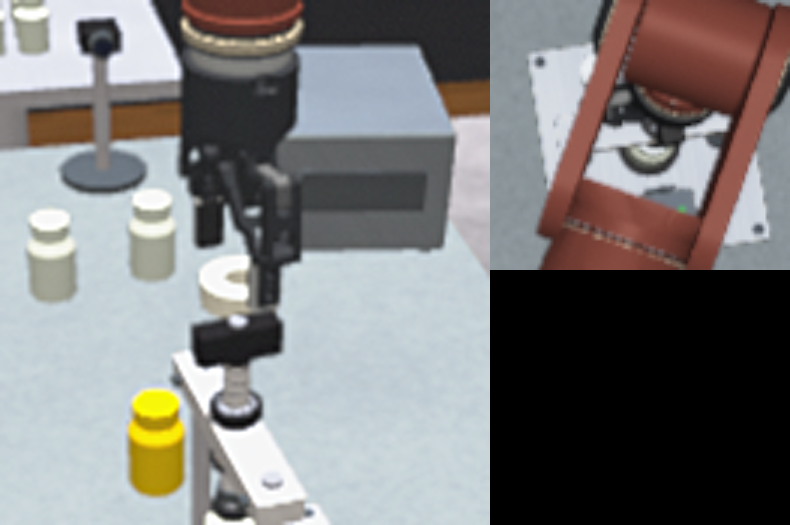

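The open fingers straddle the bar in the side crop: their tips are at (268,290) and (207,225), and the bar centre is at (237,340). They are lined up, so I descend and pinch.

Call:
{"api": "drive_tool", "payload": {"rows": [[[0.001,0.003,0.01],0],[[0,0,0.01],0],[[0,0,0.01],0],[[0,0,0.01],0],[[0,0,0.01],0],[[0,0,0],0]]}}

```text
t: 5.7
tool_pos: [0.5406, -0.1348, 0.3413]
tool_rot: [-3.122, -0.336, 0.005]
contact_force: [-0.7, 0.8, -0.4]
opening: 0.0854
grip_force: 0.0
```

Call:
{"api": "drive_tool", "payload": {"rows": [[[0,0,0],0],[[0,0,0],0],[[0,0,0],0],[[0,0,0],0],[[0,0,0],0],[[0,0,0],0],[[0,0,0],0],[[0,0,0],0],[[0,0,0],0],[[0,0,0],0]], "jaw": 1, "grip_force": 40}}

```text
t: 6.7
tool_pos: [0.5414, -0.1348, 0.3446]
tool_rot: [-3.123, -0.337, -0.001]
contact_force: [-1.2, 2.9, 5.2]
opening: 0.0212
grip_force: 40.5
```

```bash
python3 go.py .5405 -.1344 .341; python3 -c "
from h import *
o=ctrl.get_obs();print(o['wrist_torque'],o['grip_force'])"
```

```text
t 6.7 pos [ 0.54137876 -0.13478014  0.34461099] q [-3.780e-01 -1.290e-01  1.722e+00  1.000e-03  1.548e+00  9.780e-01] F [-1.23623062  2.87014227  5.21706393] open 0.021196837393627984
tool shift [-0.00078042 -0.00055794  0.00361049] y yaw deg -77.67750706480858
[ 0.67644768  0.25750936 -0.02414145] 40.47796010971069
```

Call:
{"api": "drive_tool", "payload": {"rows": [[[0,0,0],-0.08],[[0,0,0],-0.08],[[0,0,0],-0.08],[[0,0,0],-0.08],[[0,0,0],-0.08],[[0,0,0],-0.08]]}}

```text
t: 7.3
tool_pos: [0.5413, -0.1346, 0.3447]
tool_rot: [-2.952, -1.074, -0.001]
contact_force: [-2.1, 4.9, 5.4]
opening: 0.0212
grip_force: 41.3
```

```bash
cat > st.py <<'E'
from h import *
from scipy.spatial.transform import Rotation as Ro
o=ctrl.get_obs();R=Ro.from_rotvec(o["tool_rot"]).as_matrix()
print("t",o["t"],"pos",o["tool_pos"].round(4),"F",o["contact_force"].round(2),"M",o["wrist_torque"].round(3),"op",round(o["opening"],4),"g",round(o["grip_force"],1),"yaw",np.arctan2(R[1,1],R[0,1]).round(4),"tilt",R[:,2].round(3),"q6",o["q"][5].round(3))
E
python3 st.py
```

```text
t 7.3 pos [ 0.5413 -0.1346  0.3447] F [-2.08  4.93  5.41] M [ 0.76   0.357 -0.088] op 0.0212 g 41.3 yaw -0.8727 tilt [ 0.001  0.001 -1.   ] q6 0.495
```

Call:
{"api": "drive_tool", "payload": {"rows": [[[0,0,-0.003],-0.08],[[0,0,0],-0.08],[[0,0,0],-0.08],[[0,0,0],-0.08],[[0,0,0],-0.08]]}}

```text
t: 7.8
tool_pos: [0.5411, -0.1346, 0.3448]
tool_rot: [-2.678, -1.638, 0.001]
contact_force: [0.3, 3.0, -3.5]
opening: 0.0215
grip_force: 40.6
```

```bash
python3 st.py
```

```text
t 7.8 pos [ 0.5411 -0.1346  0.3448] F [ 0.33  2.96 -3.55] M [ 0.488 -0.229 -0.106] op 0.0215 g 40.6 yaw -0.4728 tilt [-0.002  0.002 -1.   ] q6 0.095
```

Call:
{"api": "drive_tool", "payload": {"rows": [[[0,0,0.001],-0.07],[[0,0,0],-0.07],[[0,0,0],-0.07],[[0,0,0],-0.07],[[0,0,0],-0.07]]}}

```text
t: 8.3
tool_pos: [0.5411, -0.1348, 0.3445]
tool_rot: [-2.353, -2.079, 0.0]
contact_force: [-1.0, 2.6, -0.2]
opening: 0.0213
grip_force: 40.8
```

```bash
python3 st.py
```

```text
t 8.3 pos [ 0.5411 -0.1348  0.3445] F [-0.98  2.6  -0.17] M [ 0.607 -0.067 -0.091] op 0.0213 g 40.8 yaw -0.1234 tilt [-0.001  0.001 -1.   ] q6 -0.254
```

Call:
{"api": "drive_tool", "payload": {"rows": [[[0,0,0],-0.03],[[0,0,0],-0.03],[[0,0,0],-0.03]]}}

```text
t: 8.6
tool_pos: [0.541, -0.1348, 0.3445]
tool_rot: [-2.258, -2.182, 0.001]
contact_force: [0.0, 2.7, -5.0]
opening: 0.0214
grip_force: 40.4
```

```bash
python3 st.py
```

```text
t 8.6 pos [ 0.541  -0.1348  0.3445] F [ 0.05  2.68 -4.97] M [ 0.619 -0.187 -0.082] op 0.0214 g 40.4 yaw -0.0344 tilt [-0.002  0.001 -1.   ] q6 -0.343
```

Call:
{"api": "drive_tool", "payload": {"rows": [[[0,0,0.001],-0.02],[[0,0,0],-0.02]]}}

```text
t: 8.8
tool_pos: [0.5411, -0.1349, 0.3445]
tool_rot: [-2.216, -2.225, 0.0]
contact_force: [-0.9, 3.4, -3.2]
opening: 0.0215
grip_force: 46.7
```

```bash
python3 st.py
```

```text
t 8.8 pos [ 0.5411 -0.1349  0.3445] F [-0.93  3.36 -3.23] M [ 0.766  0.064 -0.634] op 0.0215 g 46.7 yaw 0.0043 tilt [-0.001  0.001 -1.   ] q6 -0.382
```

Call:
{"api": "drive_tool", "payload": {"rows": [[[0,0,0],-0.02],[[0,0,0],-0.02]]}}

```text
t: 9.0
tool_pos: [0.5411, -0.135, 0.3446]
tool_rot: [-2.172, -2.268, -0.0]
contact_force: [-0.3, 2.7, -2.8]
opening: 0.0212
grip_force: 58.8
```

```bash
python3 st.py
```

```text
t 9.0 pos [ 0.5411 -0.135   0.3446] F [-0.3   2.7  -2.84] M [ 0.819  0.03  -1.505] op 0.0212 g 58.8 yaw 0.0431 tilt [-0.001  0.001 -1.   ] q6 -0.421
```

Call:
{"api": "drive_tool", "payload": {"rows": [[[0,0,0],-0.02],[[0,0,0],-0.02]]}}

```text
t: 9.2
tool_pos: [0.5411, -0.1351, 0.3446]
tool_rot: [-2.127, -2.311, -0.0]
contact_force: [-0.7, 4.3, -3.0]
opening: 0.0215
grip_force: 72.6
```

```bash
python3 st.py
```

```text
t 9.2 pos [ 0.5411 -0.1351  0.3446] F [-0.67  4.25 -3.05] M [ 0.857  0.143 -2.35 ] op 0.0215 g 72.6 yaw 0.0826 tilt [-0.001  0.    -1.   ] q6 -0.461
```

Call:
{"api": "drive_tool", "payload": {"rows": [[[0,0,0],0.04],[[0,0,0],0.04],[[0,0,0],0]]}}

```text
t: 9.5
tool_pos: [0.5411, -0.135, 0.3446]
tool_rot: [-2.214, -2.228, 0.001]
contact_force: [-0.3, 3.8, -3.8]
opening: 0.0215
grip_force: 47.1
```

Call:
{"api": "drive_tool", "payload": {"rows": [[[0,0,0.002],0],[[0,0,0.002],0],[[0,0,0.002],0],[[0,0,0.002],0],[[0,0,0.002],0],[[0,0,0],0]]}}

```text
t: 10.1
tool_pos: [0.5412, -0.135, 0.3345]
tool_rot: [-2.217, -2.226, -0.0]
contact_force: [-1.7, 3.6, -1.5]
opening: 0.0216
grip_force: 46.9
```

```bash
python3 st.py
```

```text
t 10.1 pos [ 0.5412 -0.135   0.3345] F [-1.7   3.61 -1.54] M [ 0.732  0.226 -0.615] op 0.0216 g 46.9 yaw 0.0042 tilt [-0.  0. -1.] q6 -0.382
```

Call:
{"api": "drive_tool", "payload": {"rows": [[[0,0,0.001],0.02],[[0,0,0.001],0.01],[[0,0,0.001],0],[[0,0,0.001],0]]}}

```text
t: 10.5
tool_pos: [0.5414, -0.1352, 0.3319]
tool_rot: [2.249, 2.192, -0.0]
contact_force: [-3.4, 3.0, 5.3]
opening: 0.0212
grip_force: 39.8
```

Call:
{"api": "drive_tool", "payload": {"rows": [[[0,0,0.001],0],[[0,0,0.001],0],[[0,0,0.001],0]]}}

```text
t: 10.8
tool_pos: [0.5415, -0.1353, 0.3313]
tool_rot: [2.248, 2.191, 0.0]
contact_force: [-6.6, 4.2, 13.8]
opening: 0.0213
grip_force: 40.9
```

Call:
{"api": "drive_tool", "payload": {"rows": [[[0,0,0.001],0],[[0,0,0.001],0]]}}

```text
t: 11.0
tool_pos: [0.5416, -0.1354, 0.3309]
tool_rot: [2.248, 2.19, 0.001]
contact_force: [-10.1, 5.0, 18.5]
opening: 0.0217
grip_force: 41.2
```

Call:
{"api": "drive_tool", "payload": {"rows": [[[0,0,-0.003],0],[[0,0,0],0]]}}

```text
t: 11.2
tool_pos: [0.5415, -0.1352, 0.3316]
tool_rot: [2.248, 2.191, 0.001]
contact_force: [-4.3, 3.9, 9.4]
opening: 0.0212
grip_force: 39.9
```

```bash
python3 st.py
```

```text
t 11.2 pos [ 0.5415 -0.1352  0.3316] F [-4.34  3.91  9.45] M [ 0.827  1.042 -0.257] op 0.0212 g 39.9 yaw -0.0259 tilt [ 0.002 -0.001 -1.   ] q6 -0.352
```

Call:
{"api": "drive_tool", "payload": {"rows": [[[0,0,-0.002],0],[[0,0,-0.001],0],[[0,0,0],0]]}}

```text
t: 11.5
tool_pos: [0.5413, -0.1351, 0.332]
tool_rot: [2.25, 2.192, 0.0]
contact_force: [-2.9, 4.7, 2.8]
opening: 0.0211
grip_force: 39.3
```

Call:
{"api": "drive_tool", "payload": {"rows": [[[0,0,0.001],0],[[0,0,0.001],0],[[0,0,0],0]]}}

```text
t: 11.8
tool_pos: [0.5415, -0.1352, 0.3316]
tool_rot: [2.249, 2.191, 0.0]
contact_force: [-3.9, 3.2, 7.4]
opening: 0.0213
grip_force: 40.0
```

```bash
python3 st.py
```

```text
t 11.8 pos [ 0.5415 -0.1352  0.3316] F [-3.94  3.18  7.45] M [ 0.738  0.879 -0.278] op 0.0213 g 40.0 yaw -0.026 tilt [ 0.001 -0.001 -1.   ] q6 -0.352
```

Call:
{"api": "drive_tool", "payload": {"rows": [[[0,0,0.0003],0.07],[[0,0,0],0.07],[[0,0,0],0.07],[[0,0,0],0.07],[[0,0,0],0.05]]}}

```text
t: 12.3
tool_pos: [0.5415, -0.1351, 0.3316]
tool_rot: [2.58, 1.791, 0.001]
contact_force: [-4.6, 3.4, 8.3]
opening: 0.0208
grip_force: 38.8
```

```bash
python3 st.py
```

```text
t 12.3 pos [ 0.5415 -0.1351  0.3316] F [-4.59  3.37  8.26] M [0.749 1.148 0.108] op 0.0208 g 38.8 yaw -0.3572 tilt [ 0.001 -0.001 -1.   ] q6 -0.02
```

Call:
{"api": "drive_tool", "payload": {"rows": [[[0,0,0],0.07],[[0,0,0],0.07],[[0,0,0],0.07],[[0,0,0],0.07],[[0,0,0],0.07],[[0,0,0],0.07]]}}

```text
t: 12.9
tool_pos: [0.5414, -0.1352, 0.3316]
tool_rot: [2.897, 1.213, 0.001]
contact_force: [-4.0, 3.4, 8.0]
opening: 0.021
grip_force: 38.8
```

```bash
python3 st.py
```

```text
t 12.9 pos [ 0.5414 -0.1352  0.3316] F [-4.    3.42  8.05] M [0.799 1.057 0.143] op 0.021 g 38.8 yaw -0.7778 tilt [ 0.001 -0.001 -1.   ] q6 0.4
```

Call:
{"api": "drive_tool", "payload": {"rows": [[[0,0,0],0.07],[[0,0,0],0.07],[[0,0,0],0.07],[[0,0,0],0.07],[[0,0,0],0.07],[[0,0,0],0.07],[[0,0,0],0.07],[[0,0,0],0.07]]}}

```text
t: 13.7
tool_pos: [0.5415, -0.1353, 0.3315]
tool_rot: [3.119, 0.365, 0.002]
contact_force: [-4.0, 2.8, 8.5]
opening: 0.0212
grip_force: 38.8
```

```bash
python3 st.py
```

```text
t 13.7 pos [ 0.5415 -0.1353  0.3315] F [-3.99  2.75  8.51] M [0.803 0.96  0.154] op 0.0212 g 38.8 yaw -1.3378 tilt [ 0.001 -0.001 -1.   ] q6 0.96
```

Call:
{"api": "drive_tool", "payload": {"rows": [[[0,0,0],0.03],[[0,0,0],0.03],[[0,0,0],0.03],[[0,0,0],0.03]]}}

```text
t: 14.1
tool_pos: [0.5416, -0.1353, 0.3315]
tool_rot: [3.135, 0.181, 0.003]
contact_force: [-1.8, 2.9, 8.0]
opening: 0.0211
grip_force: 39.2
```

```bash
python3 st.py
```

```text
t 14.1 pos [ 0.5416 -0.1353  0.3315] F [-1.82  2.94  8.03] M [0.818 0.769 0.602] op 0.0211 g 39.2 yaw -1.4557 tilt [ 0.002 -0.001 -1.   ] q6 1.078
```

Call:
{"api": "drive_tool", "payload": {"rows": [[[0,0,0],0.02],[[0,0,0],0.02]]}}

```text
t: 14.3
tool_pos: [0.5418, -0.1353, 0.3315]
tool_rot: [3.137, 0.122, 0.004]
contact_force: [-1.9, 2.7, 7.7]
opening: 0.0214
grip_force: 44.6
```

```bash
python3 st.py
```

```text
t 14.3 pos [ 0.5418 -0.1353  0.3315] F [-1.94  2.7   7.73] M [0.548 0.579 1.239] op 0.0214 g 44.6 yaw -1.493 tilt [ 0.003 -0.002 -1.   ] q6 1.115
```

Call:
{"api": "drive_tool", "payload": {"rows": [[[0,0,-0.0013],-0.02],[[0,0,-0.0012],-0.03],[[0,0,0],0]]}}

```text
t: 14.6
tool_pos: [0.5416, -0.1353, 0.3316]
tool_rot: [3.135, 0.196, 0.002]
contact_force: [1.3, 1.1, -0.9]
opening: 0.0212
grip_force: 39.5
```

```bash
python3 st.py
```

```text
t 14.6 pos [ 0.5416 -0.1353  0.3316] F [ 1.25  1.07 -0.95] M [ 0.388 -0.33   0.103] op 0.0212 g 39.5 yaw -1.4457 tilt [ 0.001 -0.    -1.   ] q6 1.068
```

Call:
{"api": "drive_tool", "payload": {"rows": [[[0,0,0],0],[[0,0,0],0],[[0,0,0],0],[[0,0,0],0],[[0,0,0],0],[[0,0,0],0],[[0,0,0],0],[[0,0,0],0],[[0,0,0],0],[[0,0,0],0]], "jaw": 0}}

```text
t: 15.6
tool_pos: [0.5412, -0.135, 0.3321]
tool_rot: [-3.135, -0.196, 0.0]
contact_force: [0.2, -0.6, -0.1]
opening: 0.0857
grip_force: 0.0
```

```bash
python3 st.py
```

```text
t 15.6 pos [ 0.5412 -0.135   0.3321] F [ 0.22 -0.55 -0.07] M [ 0.03  -0.006 -0.013] op 0.0857 g 0.0 yaw -1.446 tilt [-0.  0. -1.] q6 1.068
```

Call:
{"api": "drive_tool", "payload": {"rows": [[[0,0,-0.01],0],[[0,0,-0.02],0],[[0,0,-0.02],0],[[0,0,-0.03],0],[[0,0,-0.02],0],[[0,-0.03,0],0],[[0,-0.03,0],0],[[0,-0.03,0],0],[[0,-0.03,0],0],[[0,0,0],0]]}}

```text
t: 16.6
tool_pos: [0.5259, -0.0134, 0.4335]
tool_rot: [-3.135, -0.202, -0.003]
contact_force: [0.8, -1.0, 0.5]
opening: 0.0854
grip_force: 0.0
```

```bash
python3 st.py
python3 - <<'E'
from h import *
S,T=cam("side"),cam("top")
a=cv2.resize(S["image"][155:305,280:390],None,fx=3.6,fy=3.6,interpolation=2);b=cv2.resize(T["image"][150:245,305:405],None,fx=4,fy=4,interpolation=2)
c=np.zeros((540,800,3),np.uint8);c[:,:396]=a;c[:380,400:]=b;cv2.imwrite("pics/c3.png",c)
E
```

```text
t 16.6 pos [ 0.5259 -0.0134  0.4335] F [ 0.84 -0.97  0.53] M [-0.003  0.069  0.005] op 0.0854 g 0.0 yaw -1.442 tilt [ 0.002  0.001 -1.   ] q6 1.275
```

View pics/c3.png

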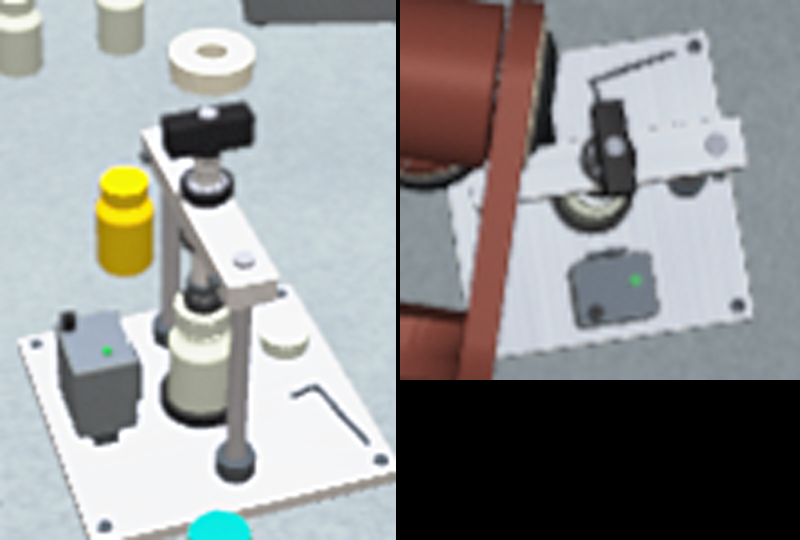

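The side crop shows the tube lowered, with the pad on the cap at about (205,297) and the bottle still in its nest. The handle is back in line with the plate at (615,148), and the gripper is clear.

```bash
python3 -c "
from station import ctrl
print(ctrl.finish_job())"
```

```text
the job is handed in; nothing more can be done
None
```

The job is handed in: the hold-down is locked at its clockwise stop with the pad on the cap at an estimated 8–9 N, though on the way down the press briefly reached about 18 N (wrist reading 18.5 N, against the 20 N limit) before I backed off.

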